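# Set the polariser ring to the marked angle and press the lamp button

### The job

On the polarised-light viewing stage, push the red upright lever gently round its arc with the fingertips, without gripping it, until the red pointer stands at the green rider on the scale. Then press the blue lamp button fully down and let it come up again. Do not lift or shift the stage, the sample dish on it or the rider, leave everything else on the bench where it is, and finish clear.

Things in the scene. Friction and masses are not known exactly. Their poses are not given: they have to be found in the camera images.
- viewer: viewing stage, 3 kg, loose on the bench: grey drum with a white scale disc (diameter 216 mm, top 40 mm above the bench), white window (diameter 76 mm, 48 mm high) in the middle, control box (70 x 85 mm, 30 mm high) on its +y side, centred 130 mm out. Origin: centre of the underside, on the ring's axis; z up; scale and lever on its -x side. Slides only under sideways pushes above about 12 N.
- ring: black polariser ring round the window, outer diameter 124 mm, top 52 mm above the bench; turns about the stage's vertical axis, 1.3 rad either way from mid-scale, with friction (about 2 N at the lever) and stays where left. Carries a dark steel arm with the red lever and red pointer. Origin: on the axis, 41 mm above the bench; z up; lever and pointer lie along its own -x.
- lever_top (a point): centre of the top of the red upright lever, a round post 75 mm from the ring's axis, 10 mm thick at the foot and 14 mm near the top, reaching from 52 mm to 88 mm above the bench; this point is 88 mm above the bench.
- pointer (a point): reading point of the red pointer on the ring, 95 mm from the axis in the lever's direction (just beyond the pointer's tip), 41 mm above the bench.
- mark (a point): marked place on the scale, 95 mm from the axis, 41 mm above the bench, in the direction of the green rider: a clip on the disc's rim (16 mm wide, 99 to 121 mm from the axis, top 44 mm above the bench), held by stiff friction; the arm, and fingertips over 50 mm above the bench, pass over it. Seen from above it lies anticlockwise from the lever at the start. Divisions are 5 degrees, 8 mm here.
- lamp_top (a point): centre of the top face of the blue round lamp push button (diameter 28 mm) on the control box; pressed straight down.
- lamp (a joint): travel of the lamp button, m: 0 released, 0.006 fully down; spring, 5 N when fully down.
- dish: petri dish with pink medium, diameter 62 mm, 15 mm high, standing loose on the window; origin at the centre of its underside.
- beaker: empty clear beaker, diameter 53 mm, 67 mm high, a bystander on the bench; origin at the centre of its underside.
- timer: white count-down timer, 60 x 68 x 21 mm, a bystander; origin at the centre of its underside.
- wash_bottle: white bottle with a teal cap, diameter 66 mm, 153 mm high, a bystander; origin at the centre of its underside.
- tape: roll of paper tape lying flat, diameter 75 mm, 24 mm high, a bystander; origin at the centre of its underside.

How it is judged:
By the outcome, as a careful person would: the job done as asked, in the order asked, and still so for the second after the job is handed in, with the robot touching nothing.
It also fails if it takes over 54 s, if anything falls off the work surface, if the arm or the gripper's body presses on something with over 40 N, if the wrist force passes 120 N, or if a joint passes its speed limit or range.

### The arm

A 6-joint arm with a two-finger parallel gripper is mounted at the origin on a cart in front of the work surface, level with it; the furniture and walls round the work are solid. World frame = base frame: x ahead of the robot, y to its left, z up, the work surface at z = 0. Lengths are in m, angles in rad, forces in N, time in s.
With the tool pointing down it reaches from about 0.35 to 0.975 m from the base axis. Payload 4.9 kg.
Tool frame: the origin (TCP) lies on the centre line of the jaws, within the pads' length; the fingertips stand ctrl.tcp_to_tips ahead of it and the grasp point (between the pads) lies 3 mm ahead of it (ctrl.tcp_to_tips is the distance from the TCP to the fingertips, in m); z points along the fingers, y is the direction in which the jaws open and shut (so a half turn about z gives the same grasp; the last joint's range is limited). The gripper opens to 85 mm and grips with 20 to 120 N. Pads are 22 mm wide; open, the fingers measure 114 mm over their backs; the gripper's body (76 mm by 85 mm) begins 54 mm behind the grasp point. The pads swing forward as they close: fully open they stand 13 mm farther back than shut.
Start: joints at [-1.375, 0.053, 1.613, -0, 1.476, -0.119], TCP at [0.194, -0.594, 0.253] pointing down, gripper open.
Joint ranges: [-3.01, 3.01], [-1.01, 2.22], [0.06, 2.58], [-1.02, 4.17], [0.09, 2.62], [-3.14, 3.14]. Speed limits (rad/s): [2.57, 2.57, 3.14, 3.14, 3.14, 3.14].

### API

Orientations are given as a rotation vector (axis times angle).
In Python, from station import ctrl, vision gives the robot as it stands.
- The arm moves only by the tool jog_arm, never from a script. Its argument "deltas" is a list of rows, each a list of 7 numbers: the turn, a rotation vector about the tool's x, y, z in rad, then the shift along the tool's x, y, z in cm, then the opening, from 0 (shut) to 1 (fully open). A call has 1 to 12 rows; each row shifts and turns the commanded pose from where the row before left it, along the tool's axes as they then stand; what a row does not reach is not made up. A row lasts 1/12 s, in which the tool goes at most 41.7 mm and 7.16 degrees, less where a joint would pass 70% of its speed; a pose out of reach is approached as far as the arm can. A call with a gripper value outside its range is refused whole. The fingers move at their own pace and stop on an object; "grip_force" is the grip in N (left out, the last holds). Time passes only in rows, so rows that do not move let the fingers close. It gives the time, the measured TCP pose, the force and the opening at its end, in the units of the state.
- ctrl.get_obs(): the state, without advancing time (a new reading comes with each control period).
- vision.get_image(name): name is "side" or "top"; returns (picture, depth): 420x560x3 uint8, red, green, blue; 420x560 float32, m along the optical axis (not along the pixel's ray), 0 where there is no reading.
- vision.calibration(name): a dict with "fx", "fy", "cx", "cy" (pixels), "rvec" (rotation vector, rad) and "tvec" (3), from world to camera coordinates, as OpenCV has them. Camera axes: x right, y down, z forward; pixel columns grow to the right and rows downward; lengths in m; the calibration is good to about 2 mm. A picture is of the moment at which its call begins. calibration takes no time and is no camera call.
- ctrl.finish_job(): hands the job in, once; it reports no verdict.
The state is a dict: "t": time; "q": joint angles; "dq": joint speeds; "effort": joint torques, N m; "tool_pos": TCP position; "tool_rot": TCP orientation; "contact_force": force on the tool from outside, world axes, zero at the start; "wrist_torque": the same for the moment, N m; "opening": finger opening in m.
Only numpy, scipy, OpenCV 4.12 (cv2) and the standard library are available. Lean on these libraries where they do the work, as an engineer would, in place of code of your own. Each camera call takes 0.05 s, during which the arm holds its last target. There are 200 camera calls.

## Working session

There is one attempt and no reset: what is moved stays moved. The work goes in short steps, Python scripts to look and compute and a tool call to move; the robot and the scene stay as the last step left them, time stands still between calls to the robot, and variables do not carry over. Pictures are saved under pics/ and viewed, about 8 in all and at most 12, crops included, and the job is handed in when it is done.

Besides the shell and the picture viewer there is one more tool, called after "Request:" as name(argument=value, ...) on one line, values as JSON. jog_arm: Moves the arm, as the interface text tells. Its arguments: {"type":"object","properties":{"deltas":{"type":"array"},"grip_force":{"type":"number"}},"required":["deltas"]}

```bash
ls; mkdir -p pics
python3 - <<'E'
from station import ctrl, vision
import cv2, numpy as np
o=ctrl.get_obs(); print({k:np.round(v,4) for k,v in o.items()}, ctrl.tcp_to_tips)
for n in("top","side"):
    im,d=vision.get_image(n); np.savez(f"{n}0.npz",im=im,d=d); cv2.imwrite(f"pics/{n}0.png",im[:,:,::-1]); print(vision.calibration(n))
E
```

```text
pics
{'t': np.float64(0.0), 'q': array([-1.375 ,  0.0534,  1.6143,  0.    ,  1.476 , -0.119 ]), 'dq': array([ 0.0007,  0.0011, -0.0003, -0.0008,  0.0006, -0.0019]), 'effort': array([ 2.00000e-04, -3.93681e+01, -3.70179e+01, -2.00000e-04,
        7.10000e-03,  0.00000e+00]), 'tool_pos': array([ 0.1934, -0.5937,  0.2521]), 'tool_rot': array([-3.1007e+00, -4.9210e-01,  1.0000e-04]), 'contact_force': array([-0.6081, -0.7946, -0.3773]), 'wrist_torque': array([0.0456, 0.0148, 0.0312]), 'opening': np.float64(0.0855)} 0.022
{'fx': 540.6298755750367, 'fy': 540.6298755750367, 'cx': 277.75249621883466, 'cy': 212.19811040965908, 'rvec': array([ 2.10342031, -2.10767917,  0.23916039]), 'tvec': array([0.03386733, 0.53731625, 1.59399774])}
{'fx': 508.9377302642553, 'fy': 508.9377302642553, 'cx': 282.3429506256313, 'cy': 198.30437223045965, 'rvec': array([ 1.74552078, -1.65209091,  0.78535021]), 'tvec': array([0.03881204, 0.40161016, 1.23194412])}
```

View pics/top0.png

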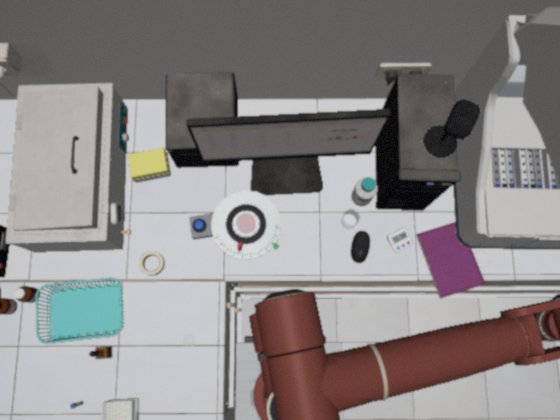

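View pics/side0.png

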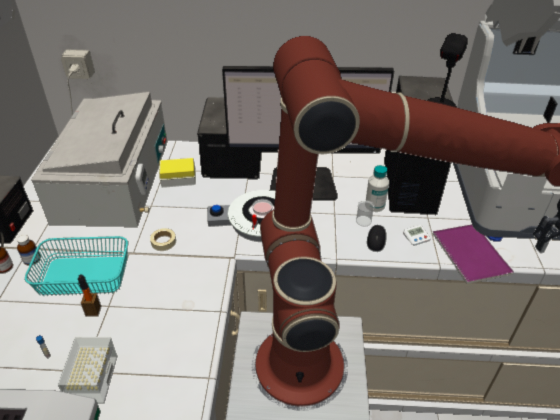

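The top view shows the stage at about (246,224), the red lever at (240,246), the green rider at (276,246) and the blue button at (200,225). A monitor stands behind the stage at larger x. I'll measure these by ray casting.

```bash
cat > h.py <<'E'
import numpy as np, cv2
from station import ctrl, vision
def cast(n,uv,z):
    c=vision.calibration(n); R=cv2.Rodrigues(c["rvec"])[0]; C=-R.T@c["tvec"]
    uv=np.atleast_2d(uv).astype(float)
    r=np.c_[(uv[:,0]-c["cx"])/c["fx"],(uv[:,1]-c["cy"])/c["fy"],np.ones(len(uv))]@R
    return C+r*((z-C[2])/r[:,2])[:,None]
def proj(n,P):
    c=vision.calibration(n)
    K=np.array([[c["fx"],0,c["cx"]],[0,c["fy"],c["cy"]],[0,0,1]])
    return cv2.projectPoints(np.atleast_2d(P).astype(float),c["rvec"],c["tvec"],K,None)[0][:,0]
def blobs(im,lo,hi,box,amin=4):
    x0,y0,x1,y1=box; h=cv2.cvtColor(im,cv2.COLOR_RGB2HSV)
    m=cv2.inRange(h,lo,hi); k=np.zeros_like(m); k[y0:y1,x0:x1]=m[y0:y1,x0:x1]
    n,_,s,c=cv2.connectedComponentsWithStats(k)
    return [(s[i],c[i]) for i in range(1,n) if s[i][4]>=amin]
E
python3 - <<'E'
from h import *
f=np.load("top0.npz"); im=f["im"]; d=f["d"]
box=(185,185,290,265)
for nm,lo,hi,z in(("red",(0,170,80),(8,255,255),.06),("red2",(172,170,80),(180,255,255),.06),("green",(45,100,60),(85,255,255),.044),("blue",(100,130,60),(125,255,255),.04),("pink",(0,30,120),(12,140,255),.06),("pink2",(165,30,120),(180,140,255),.06)):
    for s,c in blobs(im,lo,hi,box): print(nm,s,c.round(1),cast("top",c,z)[0].round(4), "z-depth",d[int(c[1]),int(c[0])].round(3))
# black ring outer
h=cv2.cvtColor(im,cv2.COLOR_RGB2HSV); m=cv2.inRange(h,(0,0,0),(180,255,60)); k=m*0; k[198:252,215:278]=m[198:252,215:278]
cs,_=cv2.findContours(k,cv2.RETR_EXTERNAL,cv2.CHAIN_APPROX_NONE); c=max(cs,key=cv2.contourArea)
e=cv2.fitEllipse(c); print("ring",e,cast("top",e[0],.052))
# white disc by hull
m=cv2.inRange(h,(0,0,0),(180,255,60))
cv2.imwrite("pics/crop1.png",cv2.resize(im[180:270,180:295,::-1],None,fx=6,fy=6,interpolation=cv2.INTER_CUBIC))
for n in("top","side"):
    cc=vision.calibration(n);R=cv2.Rodrigues(cc["rvec"])[0];print(n,-R.T@cc["tvec"])
E
```

```text
red [239 244   2   3   5] [239.6 245.2] [0.4355 0.1481 0.06  ] z-depth 1.6
green [274 245   4   3   9] [275.3 245.8] [0.4361 0.0403 0.044 ] z-depth 1.645
blue [194 220  10  10  77] [198.5 224.4] [0.5036 0.2769 0.04  ] z-depth 1.657
pink [237 243   3   5   7] [237.9 244.9] [0.4365 0.1534 0.06  ] z-depth 1.604
pink [238 249   2   3   4] [238.5 250.2] [0.4201 0.1512 0.06  ] z-depth 1.644
pink2 [238 215  16  16 199] [245.6 222.9] [0.5043 0.1307 0.06  ] z-depth 1.645
ring ((245.73260498046875, 223.3988800048828), (35.15228271484375, 36.161338806152344), 85.96338653564453) [[0.50420093 0.13079031 0.052     ]]
top [0.17267459 0.03953048 1.67311247]
side [-0.68776594  0.02062543  1.09865191]
```

View pics/crop1.png

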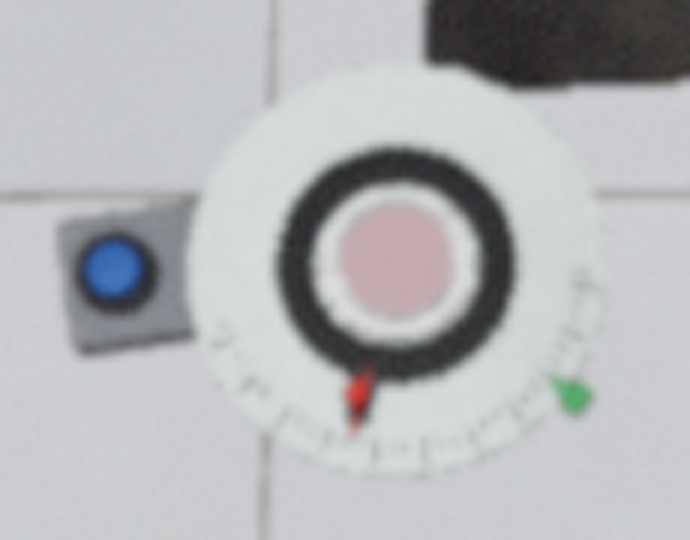

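Run:
```python
from h import *
f=np.load("top0.npz"); im=f["im"]; d=f["d"]
C=np.array([.5042,.1308])
c=vision.calibration("top");R=cv2.Rodrigues(c["rvec"])[0]
def dep(u,v):
    z=d[int(v),int(u)]; return (R.T@(np.array([(u-c["cx"])/c["fx"],(v-c["cy"])/c["fy"],1])*z-c["tvec"])).round(3)
for nm,uv in dict(lamp=(198,224),box=(196,233),table=(215,255),disc=(228,195),lever=(240,244),mon=(290,158),mon2=(290,120),mon3=(210,155),spk=(200,160)).items(): print(nm,dep(*uv))
def th(p): v=C-p[:2]; return np.degrees(np.arctan2(v[1],v[0])).round(1),np.hypot(*v).round(4)
print("tip",th(cast("top",(238.7,252.2),.041)[0]),"levertop",th(cast("top",(239.6,244.8),.085)[0]))
print("rider",th(cast("top",(275.3,245.8),.044)[0]),"rider inner",th(cast("top",(272.2,243.2),.043)[0]))
for z in(.036,.04,.044): print("lamp",z,cast("top",(198.5,224.4),z)[0].round(4),"diam",10*(1.673-z)/540)
g=np.load("side0.npz")["im"]
for s,cc in blobs(g,(100,130,60),(125,255,255),(200,195,235,230)): print("side blue",s,cc,[cast("side",cc,z)[0].round(4).tolist() for z in(.032,.036,.04,.044)])
```

```text
lamp [0.503 0.277 0.048]
box [0.478 0.285 0.033]
table [0.414 0.228 0.004]
disc [ 0.609  0.192 -0.004]
lever [0.435 0.145 0.088]
mon [ 0.68  -0.003  0.155]
mon2 [0.681 0.004 0.44 ]
mon3 [0.671 0.226 0.209]
spk [0.696 0.271 0.088]
tip (np.float64(-13.6), np.float64(0.0897)) levertop (np.float64(-12.3), np.float64(0.0733))
rider (np.float64(53.0), np.float64(0.1132)) rider inner (np.float64(53.5), np.float64(0.1007))
lamp 0.036 [0.5046 0.2774 0.036 ] diam 0.030314814814814815
lamp 0.04 [0.5038 0.2769 0.04  ] diam 0.030240740740740738
lamp 0.044 [0.5029 0.2763 0.044 ] diam 0.030166666666666665
side blue [211 205  10   7  54] [215.77777778 208.09259259] [[0.5215, 0.2766, 0.032], [0.517, 0.2756, 0.036], [0.5124, 0.2747, 0.04], [0.5079, 0.2737, 0.044]]
```

Request:
jog_arm(deltas=[[0, 0, 0, 4, 0, 0, 0], [0, 0, 0, 4, 0, 0, 0], [0, 0, 0, 4, 0, 0, 0], [0, 0, 0, 4, 0, 0, 0], [0, 0, 0, 3, -2, 0, 0], [0, 0, 0, 2, -3.5, 0, 0], [0, 0, 0, 1, -4, 0, 0], [0, 0, 0, 1, -4, 0, 0], [0, 0, 0, 1, -4, 0, 0], [0, 0, 0, 0, -4, 0, 0], [0, 0, 0, 0, -4, 0, 0], [0, 0, 0, 0, -4, 0, 0]], grip_force=20)

```text
t: 1.1
tool_pos: [0.3295, -0.2375, 0.2524]
tool_rot: [-3.102, -0.492, 0.001]
contact_force: [0.4, 0.3, 1.2]
opening: 0.0003
```

Request:
jog_arm(deltas=[[0, 0, 0, 2, -3.1, 0, 0], [0, 0, 0, 2, -3.1, 0, 0], [0, 0, 0, 2, -3.1, 0, 0], [0, 0, 0, 2, -3.1, 0, 0], [0, 0, 0, 2, -3.1, 0, 0], [0, 0, 0, 2, -3.1, 0, 0], [0, 0, 0, 2, -3.1, 0, 0], [0, 0, 0, 2, -3.1, 0, 0], [0, 0, 0, 2, -3.1, 0, 0], [0, 0, 0, 2, -3.1, 0, 0], [0, 0, 0, 2, -3.1, 0, 0], [0, 0, 0, 2, -3.1, 0, 0]])

```text
t: 2.1
tool_pos: [0.4431, 0.1906, 0.2528]
tool_rot: [3.102, 0.493, -0.001]
contact_force: [-0.2, -0.5, 1.0]
opening: -0.0001
```

Request:
jog_arm(deltas=[[0, 0, 0.11, 0, 0, 0, 0], [0, 0, 0.11, 0, 0, 0, 0], [0, 0, 0.11, 0, 0, 0, 0], [0, 0, 0.11, 0, 0, 0, 0], [0, 0, 0.1, 0, 0, 0, 0], [0, 0, 0, 0, 0, 3, 0], [0, 0, 0, 0, 0, 3, 0], [0, 0, 0, 0, 0, 3, 0], [0, 0, 0, 0, 0, 2, 0], [0, 0, 0, 0, 0, 0, 0]])

```text
t: 2.93
tool_pos: [0.4395, 0.1876, 0.1374]
tool_rot: [3.118, -0.353, -0.016]
contact_force: [-0.4, 0.4, -1.3]
opening: 0.0001
```

Run:
```python
from h import *
for n in("top","side"):
    im,d=vision.get_image(n); u,v=proj(n,(.44,.17,.08))[0].astype(int); print(n,u,v)
    cv2.imwrite(f"pics/{n}1.png",cv2.resize(im[v-60:v+50,u-70:u+70,::-1],None,fx=5,fy=5,interpolation=cv2.INTER_CUBIC))
print(ctrl.get_obs()["q"].round(3), ctrl.tcp_to_tips)
```

```text
top 231 242
side 246 215
[ 0.248 -0.203  2.045  0.     1.302  2.043] 0.022
```

View pics/side1.png

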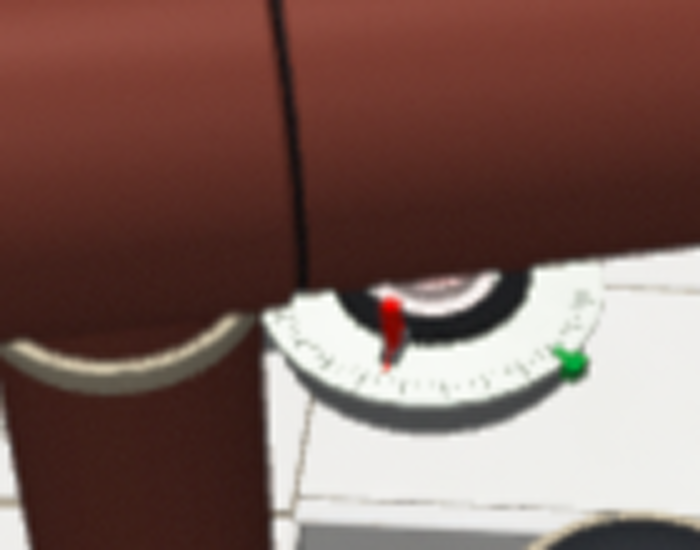

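The side crop shows the forearm hiding the gripper. The lever at (390,320) and the rider at (570,362) are still where they were. The tool sits about 20 mm clear of the lever on its clockwise side, so I'll lower it and close the gap.

Request:
jog_arm(deltas=[[0, 0, 0, 0, 0, 2, 0], [0, 0, 0, 0, 0, 1.5, 0], [0, 0, 0, 0, 0, 1, 0], [0, 0, 0, 0, 0, 0.2, 0], [0, 0, 0, 0, 0, 0, 0], [0, 0, 0, 0, 0.5, 0, 0], [0, 0, 0, 0, 0.4, 0, 0], [0, 0, 0, 0, 0.3, 0, 0], [0, 0, 0, 0, 0.2, 0, 0], [0, 0, 0, 0, 0.2, 0, 0], [0, 0, 0, 0, 0.2, 0, 0], [0, 0, 0, 0, 0.2, 0, 0]])

```text
t: 4.03
tool_pos: [0.4389, 0.1689, 0.0964]
tool_rot: [-3.122, 0.353, -0.0]
contact_force: [0.8, 0.4, -0.1]
opening: -0.0002
```

Request:
jog_arm(deltas=[[0, 0, 0, -0.3, 0, 0.5, 0], [0, 0, -0.03, -0.06, 0.22, 0, 0], [0, 0, -0.03, -0.06, 0.22, 0, 0], [0, 0, -0.03, -0.06, 0.22, 0, 0], [0, 0, -0.03, -0.06, 0.22, 0, 0]])

```text
t: 4.45
tool_pos: [0.4314, 0.162, 0.0906]
tool_rot: [-3.136, 0.163, 0.002]
contact_force: [0.5, 2.9, -1.5]
opening: -0.0
```

Request:
jog_arm(deltas=[[0, 0, -0.04, -0.09, 0.3, 0, 0], [0, 0, -0.04, -0.09, 0.3, 0, 0], [0, 0, -0.04, -0.09, 0.3, 0, 0], [0, 0, -0.04, -0.09, 0.3, 0, 0], [0, 0, -0.04, -0.09, 0.3, 0, 0], [0, 0, -0.04, -0.09, 0.3, 0, 0], [0, 0, -0.04, -0.09, 0.3, 0, 0], [0, 0, -0.04, -0.09, 0.3, 0, 0], [0, 0, -0.04, -0.09, 0.3, 0, 0], [0, 0, -0.04, -0.09, 0.3, 0, 0], [0, 0, -0.04, -0.09, 0.3, 0, 0], [0, 0, -0.04, -0.09, 0.3, 0, 0]])

```text
t: 5.45
tool_pos: [0.4249, 0.1253, 0.0906]
tool_rot: [-3.085, -0.588, 0.001]
contact_force: [-0.7, 2.9, -1.0]
opening: -0.0002
```

Request:
jog_arm(deltas=[[0, 0, -0.04, -0.09, 0.3, 0, 0], [0, 0, -0.04, -0.09, 0.3, 0, 0], [0, 0, -0.04, -0.09, 0.3, 0, 0], [0, 0, -0.04, -0.09, 0.3, 0, 0], [0, 0, -0.04, -0.09, 0.3, 0, 0], [0, 0, -0.04, -0.09, 0.3, 0, 0], [0, 0, -0.04, -0.09, 0.3, 0, 0], [0, 0, -0.04, -0.09, 0.3, 0, 0], [0, 0, -0.04, -0.09, 0.3, 0, 0], [0, 0, -0.04, -0.09, 0.3, 0, 0], [0, 0, 0, 0, 0, 0, 0]])

```text
t: 6.37
tool_pos: [0.433, 0.0949, 0.0906]
tool_rot: [-2.908, -1.187, 0.002]
contact_force: [-0.2, 1.7, -1.0]
opening: -0.0003
```

Run:
```python
from h import *
for n in("top","side"):
    im,d=vision.get_image(n); u,v=proj(n,(.5,.13,.04))[0].astype(int); print(n,u,v)
    cv2.imwrite(f"pics/{n}2.png",im[:,:,::-1]); np.savez(n+"2.npz",im=im,d=d)
t=cv2.imread("pics/top2.png")[150:300,150:350]; s=cv2.imread("pics/side2.png")[150:300,150:350]
cv2.imwrite("pics/both2.png",cv2.resize(np.hstack([t,s]),None,fx=2,fy=2))
```

```text
top 246 225
side 261 212
```

View pics/both2.png

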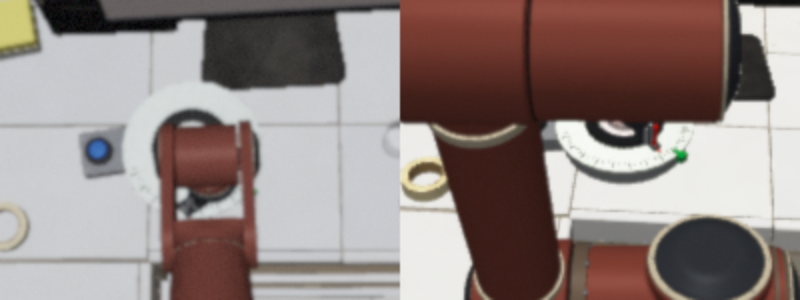

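Request:
jog_arm(deltas=[[0, 0, 0, 0, -1, 0, 0], [0, 0, 0, 0, -2, 0, 0], [0, 0, 0, 0, -1, -2, 0], [0, 0, 0, 0, 0, -3, 0], [0, 0, 0, -2, -3.2, 0, 0], [0, 0, 0, -2.5, -3.2, 0, 0], [0, 0, 0, -2.5, -3.2, 0, 0], [0, 0, 0, -2, -3.2, 0, 0], [0, 0, 0, 0, -3.2, 0, 0], [0, 0, 0, 0, -2, 0, 0], [0, 0, 0, 0, 0, 0, 0]])

```text
t: 7.38
tool_pos: [0.2132, 0.1909, 0.1413]
tool_rot: [-2.904, -1.194, -0.004]
contact_force: [0.3, 0.2, -0.3]
opening: -0.0002
```

Run:
```python
from h import *
o=ctrl.get_obs(); print(o["tool_pos"].round(4))
for n in("top","side"):
    im,d=vision.get_image(n); np.savez(n+"3.npz",im=im,d=d); cv2.imwrite(f"pics/{n}3.png",im[:,:,::-1])
    for nm,lo,hi in(("red",(0,150,80),(8,255,255)),("red2",(172,150,80),(180,255,255)),("green",(45,100,60),(85,255,255))):
        for s,c in blobs(im,lo,hi,(246,190,300,262),3): print(n,nm,s,c.round(2))
t=cv2.imread("pics/top3.png")[185:265,210:290]; s=cv2.imread("pics/side3.png")[180:260,225:305]
cv2.imwrite("pics/both3.png",cv2.resize(np.hstack([t,s]),None,fx=5,fy=5,interpolation=cv2.INTER_CUBIC))
```

```text
[0.2132 0.1909 0.1413]
top red [260 239   3   3   7] [261. 240.]
top green [274 245   4   3  10] [275.5 245.8]
side red [ 246  190   54   72 2741] [268.1  231.99]
side green [289 225   4   4  10] [290.9 226.6]
```

View pics/both3.png

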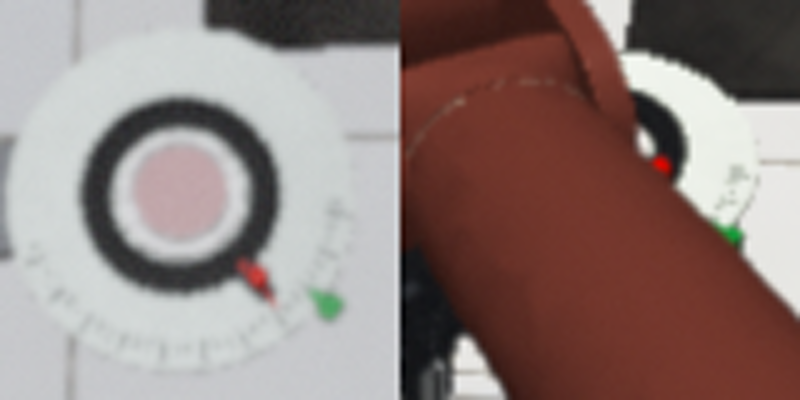

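The top view now shows the pointer tip at about (264.6,245.2) and the rider at (275.5,245.8). I'll measure both angles by colour-weighted centroids in the scale plane.

```bash
cat >> h.py <<'E'
def angles(im,z=.041):
    h=cv2.cvtColor(im,cv2.COLOR_RGB2HSV); m=cv2.inRange(h,(0,0,0),(180,255,60)); k=m*0; k[198:252,215:278]=m[198:252,215:278]
    cs,_=cv2.findContours(cv2.morphologyEx(k,cv2.MORPH_OPEN,np.ones((5,5))),cv2.RETR_EXTERNAL,cv2.CHAIN_APPROX_NONE)
    e=cv2.fitEllipse(max(cs,key=cv2.contourArea)); C=cast("top",e[0],.052)[0]
    v,u=np.mgrid[190:268,205:295]; P=cast("top",np.c_[u.ravel(),v.ravel()],z)[:,:2]
    px=im[190:268,205:295].reshape(-1,3).astype(float); d=C[:2]-P; r=np.hypot(*d.T)
    out={"C":C.round(4)}
    for nm,w,a,b in(("pointer",px[:,0]-px[:,1:].mean(1),.078,.097),("ptr+lever",px[:,0]-px[:,1:].mean(1),.062,.097),("rider",px[:,1]-px[:,[0,2]].mean(1),.096,.124)):
        w=np.clip(w-18,0,None)*((r>a)&(r<b)); c=(d*w[:,None]).sum(0)/w.sum()
        out[nm]=(np.degrees(np.arctan2(c[1],c[0])).round(2),np.hypot(*c).round(4),w.sum().round())
    return out
E
python3 - <<'E'
from h import *
for f in("top0","top3"): print(f,angles(np.load(f+".npz")["im"]))
E
```

```text
Traceback (most recent call last):
  File "h.py", line 20, in angles
    e=cv2.fitEllipse(max(cs,key=cv2.contourArea)); C=cast("top",e[0],.052)[0]
                     ~~~^^^^^^^^^^^^^^^^^^^^^^^^
ValueError: max() iterable argument is empty
```

```bash
sed -i 's/np.ones((5,5))/np.ones((3,3))/' h.py
python3 - <<'E'
from h import *
for f in("top0","top3"): print(f,angles(np.load(f+".npz")["im"]))
E
```

```text
top0 {'C': array([0.5042, 0.1307, 0.052 ]), 'pointer': (np.float64(-14.68), np.float64(0.0824), np.float64(82.0)), 'ptr+lever': (np.float64(-16.76), np.float64(0.0695), np.float64(1494.0)), 'rider': (np.float64(53.43), np.float64(0.1114), np.float64(832.0))}
top3 {'C': array([0.5038, 0.1307, 0.052 ]), 'pointer': (np.float64(41.54), np.float64(0.0812), np.float64(106.0)), 'ptr+lever': (np.float64(43.24), np.float64(0.0693), np.float64(1378.0)), 'rider': (np.float64(53.57), np.float64(0.1111), np.float64(811.0))}
```

Request:
jog_arm(deltas=[[0, 0, 0, 1.5, 3.3, 0, 0], [0, 0, 0, 1.5, 3.3, 0, 0], [0, 0, 0, 1.5, 3.3, 0, 0], [0, 0, 0, 1.5, 3.3, 0, 0], [0, 0, 0, 1.5, 3.3, 0, 0], [0, 0, 0, 1.4, 3.3, 0, 0], [0, 0, 0, 0, 0, 2, 0], [0, 0, 0, 0, 0, 2, 0], [0, 0, 0, 0, 0, 1, 0], [0, 0, 0, 0, 1, 0, 0], [0, 0, 0, 0, 0.7, 0, 0], [0, 0, 0, 0, 0, 0, 0]])

```text
t: 8.48
tool_pos: [0.4313, 0.0966, 0.0926]
tool_rot: [2.908, 1.184, 0.003]
contact_force: [0.8, 0.0, 1.0]
opening: 0.0001
```

Request:
jog_arm(deltas=[[0, 0, 0, 0, 0.2, 0.2, 0], [0, 0, -0.0325, -0.07, 0.245, 0, 0], [0, 0, -0.0325, -0.07, 0.245, 0, 0], [0, 0, -0.0325, -0.07, 0.245, 0, 0], [0, 0, -0.0325, -0.07, 0.245, 0, 0], [0, 0, -0.0325, -0.07, 0.245, 0, 0], [0, 0, -0.0325, -0.07, 0.245, 0, 0], [0, 0, 0, 0, 0, 0, 0], [0, 0, 0, 0, 0, 0, 0]])

```text
t: 9.23
tool_pos: [0.4394, 0.0836, 0.09]
tool_rot: [2.779, 1.463, 0.002]
contact_force: [-1.4, 0.6, -0.2]
opening: 0.0001
```

Request:
jog_arm(deltas=[[0, 0, 0, 0, 0.1, 0, 0], [0, 0, 0, 0, 0.1, 0, 0], [0, 0, 0, 0, 0.05, 0, 0], [0, 0, 0, 0, 0, 0, 0], [0, 0, 0, 0, 0, 0, 0]])

```text
t: 9.65
tool_pos: [0.4413, 0.0821, 0.0894]
tool_rot: [2.78, 1.464, 0.001]
contact_force: [-2.1, 0.6, 0.5]
opening: -0.0001
```

Request:
jog_arm(deltas=[[0, 0, 0, 0, -1, 0, 0], [0, 0, 0, 0, -2, 0, 0], [0, 0, 0, 0, -1, -2, 0], [0, 0, 0, 0, 0, -3, 0], [0, 0, 0, -2, -3, 0, 0], [0, 0, 0, -2, -3.2, 0, 0], [0, 0, 0, -2, -3.2, 0, 0], [0, 0, 0, -2, -3.2, 0, 0], [0, 0, 0, -1, -3.2, 0, 0], [0, 0, 0, 0, -2, 0, 0], [0, 0, 0, 0, 0, 0, 0]])

```text
t: 10.57
tool_pos: [0.2203, 0.1378, 0.136]
tool_rot: [-2.775, -1.47, 0.018]
contact_force: [0.3, -0.2, -0.1]
opening: 0.0003
```

Run:
```python
from h import *
for n in("top","side"):
    im,d=vision.get_image(n); np.savez(n+"4.npz",im=im,d=d); cv2.imwrite(f"pics/{n}4.png",im[:,:,::-1])
    if n=="top": print(angles(im))
t=cv2.imread("pics/top4.png")[185:265,210:290]; s=cv2.imread("pics/side4.png")[180:260,225:305]
cv2.imwrite("pics/both4.png",cv2.resize(np.hstack([t,s]),None,fx=5,fy=5,interpolation=cv2.INTER_CUBIC))
```

```text
{'C': array([0.5038, 0.1309, 0.052 ]), 'pointer': (np.float64(52.66), np.float64(0.0819), np.float64(85.0)), 'ptr+lever': (np.float64(55.29), np.float64(0.0698), np.float64(1386.0)), 'rider': (np.float64(53.59), np.float64(0.1112), np.float64(811.0))}
```

View pics/both4.png

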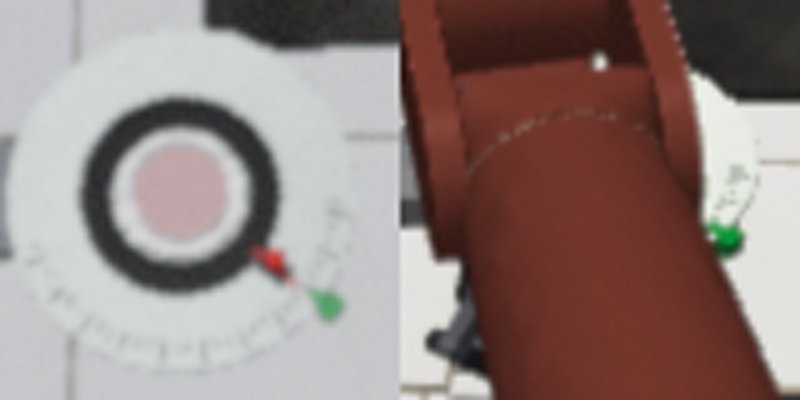

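The crop shows the pointer tip (297,283) almost at the rider tip (308,290). Three estimates put it 0.4 to 0.9° short, so I'll add a nudge of about 1 mm.

Request:
jog_arm(deltas=[[0, 0, 0, 1.3, 3.2, 0, 0], [0, 0, 0, 1.3, 3.2, 0, 0], [0, 0, 0, 1.3, 3.2, 0, 0], [0, 0, 0, 1.3, 3.2, 0, 0], [0, 0, 0, 1.3, 3.2, 0, 0], [0, 0, 0, 1.3, 3.0, 0, 0], [0, 0, 0, 0, 0, 2, 0], [0, 0, 0, 0, 0, 1.6, 0], [0, 0, 0, 0, 0, 1, 0], [0, 0, 0, 0, 0, 0, 0], [0, 0, 0, 0, 0, 0, 0]])

```text
t: 11.58
tool_pos: [0.423, 0.0927, 0.0913]
tool_rot: [2.78, 1.463, -0.012]
contact_force: [0.9, -0.5, 0.6]
opening: 0.0001
```

Request:
jog_arm(deltas=[[0, 0, 0, 0.15, 0.9, 0, 0], [0, 0, 0, 0, 0.7, 0, 0], [0, 0, 0, 0, 0.4, 0, 0], [0, 0, 0, 0, 0, 0, 0], [0, 0, 0, 0, 0, 0, 0]])

```text
t: 12.0
tool_pos: [0.441, 0.083, 0.0917]
tool_rot: [2.779, 1.463, -0.011]
contact_force: [0.4, -0.0, 0.6]
opening: 0.0003
```

Request:
jog_arm(deltas=[[0, 0, 0, 0, 0.08, 0, 0], [0, 0, 0, 0, 0.08, 0, 0], [0, 0, 0, 0, 0, 0, 0], [0, 0, 0, 0, 0, 0, 0]])

```text
t: 12.33
tool_pos: [0.4416, 0.0823, 0.091]
tool_rot: [2.779, 1.464, -0.012]
contact_force: [-0.4, -0.0, 0.1]
opening: -0.0003
```

Request:
jog_arm(deltas=[[0, 0, 0, 0, 0.06, 0, 0], [0, 0, 0, 0, 0.05, 0, 0], [0, 0, 0, 0, 0, 0, 0], [0, 0, 0, 0, 0, 0, 0]])

```text
t: 12.67
tool_pos: [0.4423, 0.0818, 0.0909]
tool_rot: [-2.779, -1.464, 0.013]
contact_force: [-1.4, 1.1, 1.6]
opening: -0.0005
```

Request:
jog_arm(deltas=[[0, 0, 0, 0, -1, 0, 0], [0, 0, 0, 0, -2, 0, 0], [0, 0, 0, 0, -1, -2, 0], [0, 0, 0, 0, 0, -3, 0], [0, 0, 0, 1, 0, -2, 0], [0, 0, 0, 3.5, 0, 0, 0], [0, 0, 0, 4, 0, 0, 0], [0, 0, 0, 4, -0.5, 0, 0], [0, 0, 0, 4, -0.5, 0, 0], [0, 0, 0, 3, -1, 0, 0], [0, 0, 0, 0, 0, 0, 0], [0, 0, 0, 0, 0, 0, 0]])

```text
t: 13.67
tool_pos: [0.5036, 0.2781, 0.1596]
tool_rot: [2.777, 1.468, -0.013]
contact_force: [-1.0, -0.4, 0.7]
opening: 0.0003
```

Run:
```python
from h import *
for n in("top","side"):
    im,d=vision.get_image(n); np.savez(n+"5.npz",im=im,d=d); cv2.imwrite(f"pics/{n}5.png",im[:,:,::-1])
    if n=="top":
        try: print(angles(im))
        except Exception as e: print(e)
t=cv2.imread("pics/top5.png")[185:265,180:290]; s=cv2.imread("pics/side5.png")[170:250,195:305]
cv2.imwrite("pics/both5.png",cv2.resize(np.hstack([t,s]),None,fx=3.6,fy=3.6,interpolation=cv2.INTER_CUBIC))
```

```text
{'C': array([0.531 , 0.1326, 0.052 ]), 'pointer': (np.float64(41.7), np.float64(0.0874), np.float64(1548.0)), 'ptr+lever': (np.float64(41.53), np.float64(0.0867), np.float64(1655.0)), 'rider': (np.float64(44.04), np.float64(0.1216), np.float64(100.0))}
```

View pics/both5.png

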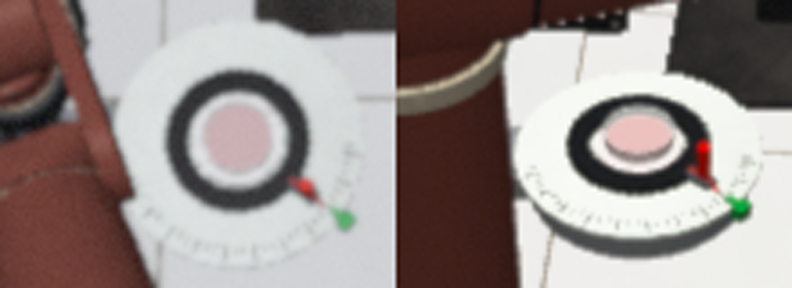

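Both views now show the pointer tip meeting the rider's tip. The automatic ring fit picked up the arm, so I'll recompute with the arm masked and the known centre.

Run:
```python
from h import *
im=np.load("top5.npz")["im"]; im[:,:222]=220; print(angles(im))
im=np.load("top5.npz")["im"]; 
C=np.array([.5039,.1308])
for n,(f,z) in (("4",("top4",.041)),("5",("top5",.041)),("side5",("side5",.041))):
    cam=f[:-1]; g=np.load(f+".npz")["im"].astype(float); u0,v0=proj(cam,(.5,.13,.04))[0].astype(int)
    v,u=np.mgrid[v0-10:v0+40,u0:u0+50]; P=cast(cam,np.c_[u.ravel(),v.ravel()],z)[:,:2]; p=g[v0-10:v0+40,u0:u0+50].reshape(-1,3); d=C-P; r=np.hypot(*d.T)
    for a,b in((.080,.095),(.084,.097)):
        w=np.clip(p[:,0]-p[:,1:].mean(1)-12,0,None)*((r>a)&(r<b)); c=(d*w[:,None]).sum(0)/w.sum()
        w2=np.clip(p[:,1]-p[:,[0,2]].mean(1)-15,0,None)*(r>.095)*(r<.13); c2=(d*w2[:,None]).sum(0)/w2.sum()
        print(n,a,"ptr",np.degrees(np.arctan2(c[1],c[0])).round(2),w.sum().round(),"rider",np.degrees(np.arctan2(c2[1],c2[0])).round(2),np.hypot(*c2).round(4))
print(proj("side",(.5039,.1308,.041)))
print("lamp top in top frame",cast("top",(198.5,224.4),.046)[0])
```

```text
{'C': array([0.531 , 0.1326, 0.052 ]), 'pointer': (np.float64(41.7), np.float64(0.0874), np.float64(1548.0)), 'ptr+lever': (np.float64(41.53), np.float64(0.0867), np.float64(1655.0)), 'rider': (np.float64(44.04), np.float64(0.1216), np.float64(100.0))}
4 0.08 ptr 52.59 80.0 rider 53.55 0.1112
4 0.084 ptr 52.91 40.0 rider 53.55 0.1112
5 0.08 ptr 53.14 78.0 rider 53.54 0.1112
5 0.084 ptr 53.31 50.0 rider 53.54 0.1112
side5 0.08 ptr 58.67 240.0 rider 55.3 0.1124
side5 0.084 ptr 58.14 90.0 rider 55.3 0.1124
[[261.02910275 211.57969856]]
lamp top in top frame [0.50253752 0.27598796 0.046     ]
```

Run:
```python
from h import *
th=lambda p,C:(np.degrees(np.arctan2(C[1]-p[1],C[0]-p[0])).round(2),np.hypot(C[0]-p[0],C[1]-p[1]).round(4))
for cam,f,box in(("side","side5",(235,185,290,240)),("top","top5",(222,198,278,252)),("top","top4",(222,198,278,252))):
    im=np.load(f+".npz")["im"]; x0,y0,x1,y1=box
    h=cv2.cvtColor(im,cv2.COLOR_RGB2HSV); m=cv2.inRange(h,(0,0,0),(180,255,70))
    k=m*0;k[y0:y1,x0:x1]=m[y0:y1,x0:x1]; n,l,s,c=cv2.connectedComponentsWithStats(k)
    cu,cv_=proj(cam,(.504,.1308,.052))[0]
    i=1+np.argmin([np.hypot(*(c[j]-(cu,cv_)))+ (99 if s[j][4]<150 else 0) for j in range(1,n)])
    cs,_=cv2.findContours((l==i).astype(np.uint8),cv2.RETR_EXTERNAL,cv2.CHAIN_APPROX_NONE); e=cv2.fitEllipseDirect(cv2.convexHull(cs[0]))
    C=cast(cam,e[0],.052)[0]; print(f,"ring",s[i],e,"C",C.round(4))
    p=im.astype(float); w=np.clip(p[...,0]-p[...,1:].mean(2)-60,0,None); W=w*0
    W[205:250,255:292]=w[205:250,255:292]
    if cam=="side":
        for r in range(205,226): 
            if W[r].sum()>60: print(r,W[r].sum().round(),(W[r]*np.arange(560)).sum()/W[r].sum(),end=" | ")
        print()
    else:
        v,u=np.nonzero(W>0); print("red px",[(a,b,int(W[b,a])) for a,b in zip(u,v)])
    g=np.clip(p[...,1]-p[...,[0,2]].mean(2)-15,0,None); G=g*0; G[215:255,265:300]=g[215:255,265:300]
    yy,xx=np.mgrid[:420,:560]; q=np.array([(G*xx).sum(),(G*yy).sum()])/G.sum()
    print("rider",q.round(2),[th(cast(cam,q,z)[0],C) for z in(.041,.044)])
```

```text
side5 ring [243 197  38  27 355] ((261.5338439941406, 209.79393005371094), (26.403888702392578, 37.64969253540039), 87.64216613769531) C [0.5    0.1288 0.052 ]
209 148.0 279.9662162162162 | 210 432.0 279.8991888760139 | 211 440.0 279.8646188850967 | 212 263.0 279.8212927756654 | 213 156.0 279.8690095846645 | 214 144.0 279.84375 | 215 140.0 279.82078853046596 | 216 132.0 279.79847908745245 | 217 200.0 278.88 | 218 108.0 279.7962962962963 | 
rider [289.72 226.83] [(np.float64(56.38), np.float64(0.1085)), (np.float64(55.02), np.float64(0.1104))]
top5 ring [227 206  38  37 384] ((245.64976501464844, 223.52565002441406), (36.76673126220703, 37.346412658691406), 68.81206512451172) C [0.5038 0.131  0.052 ]
red px [(np.int64(262), np.int64(235), 6), (np.int64(263), np.int64(235), 32), (np.int64(264), np.int64(235), 44), (np.int64(265), np.int64(235), 31), (np.int64(262), np.int64(236), 16), (np.int64(263), np.int64(236), 54), (np.int64(264), np.int64(236), 76), (np.int64(265), np.int64(236), 72), (np.int64(266), np.int64(236), 25), (np.int64(263), np.int64(237), 39), (np.int64(264), np.int64
[... 508 characters left out ...]
61), np.int64(235), 6), (np.int64(262), np.int64(235), 8), (np.int64(263), np.int64(235), 25), (np.int64(264), np.int64(235), 26), (np.int64(265), np.int64(235), 15), (np.int64(262), np.int64(236), 21), (np.int64(263), np.int64(236), 55), (np.int64(264), np.int64(236), 71), (np.int64(265), np.int64(236), 66), (np.int64(266), np.int64(236), 2), (np.int64(263), np.int64(237), 45), (np.int64(264), np.int64(237), 67), (np.int64(265), np.int64(237), 67), (np.int64(266), np.int64(237), 6), (np.int64(264), np.int64(238), 35), (np.int64(265), np.int64(238), 46), (np.int64(266), np.int64(238), 4)]
rider [274.99 245.37] [(np.float64(53.77), np.float64(0.1112)), (np.float64(53.57), np.float64(0.1115))]
```

Run:
```python
from h import *
th=lambda p,C:(np.degrees(np.arctan2(C[1]-p[1],C[0]-p[0])).round(2),np.hypot(C[0]-p[0],C[1]-p[1]).round(4))
for z in(.08,.084,.088):
    print(z,"side",[th(cast("side",(279.87,r),z)[0],(.5000,.1288)) for r in(210.2,210.7,211.2)],"top5",th(cast("top",(264.35,236.3),z)[0],(.5038,.131)))
# predicted lever column in side / pixel in top for lever angle
for t in(51.5,52.5,53.5,54.5,55.5):
    a=np.radians(t); D=np.array([-np.cos(a),-np.sin(a)])
    print(t,"side col",proj("side",[*(np.array([.5,.1288])+.075*D),.088])[0].round(2),"top",proj("top",[*(np.array([.5038,.131])+.075*D),.086])[0].round(2))
```

```text
0.08 side [(np.float64(62.78), np.float64(0.0658)), (np.float64(61.08), np.float64(0.067)), (np.float64(59.45), np.float64(0.0682))] top5 (np.float64(52.26), np.float64(0.0732))
0.084 side [(np.float64(59.45), np.float64(0.0682)), (np.float64(57.88), np.float64(0.0694)), (np.float64(56.37), np.float64(0.0708))] top5 (np.float64(51.86), np.float64(0.0737))
0.088 side [(np.float64(56.36), np.float64(0.0707)), (np.float64(54.91), np.float64(0.0721)), (np.float64(53.52), np.float64(0.0735))] top5 (np.float64(51.46), np.float64(0.0742))
51.5 side col [279.67 211.85] top [264.58 236.57]
52.5 side col [279.96 211.63] top [264.85 236.23]
53.5 side col [280.24 211.41] top [265.12 235.88]
54.5 side col [280.52 211.19] top [265.38 235.53]
55.5 side col [280.78 210.97] top [265.63 235.18]
```

The top view puts the pointer 0.3° short of the rider, and the lever column suggests about 1.3° short. The side view's absolute angle is unreliable because it depends on the height assumed. Taking the estimates together, it is about 0.8° short, so I'll give one last small nudge before the lamp.

Request:
jog_arm(deltas=[[0, 0, 0, -3, 1, 0, 0], [0, 0, 0, -4, 0.5, 0, 0], [0, 0, 0, -4, 0.5, 0, 0], [0, 0, 0, -4, 0, 0, 0], [0, 0, 0, -3.5, 0, 0, 0], [0, 0, 0, -1, 0, 2, 0], [0, 0, 0, 0, 0, 3, 0], [0, 0, 0, 0, 1, 2, 0], [0, 0, 0, 0, 1.5, 0, 0], [0, 0, 0, 0, 1, 0, 0], [0, 0, 0, 0, 0, 0, 0], [0, 0, 0, 0, 0, 0, 0]])

```text
t: 14.77
tool_pos: [0.439, 0.0839, 0.0921]
tool_rot: [2.78, 1.462, -0.01]
contact_force: [-0.2, -0.4, 0.4]
opening: -0.0001
```

Request:
jog_arm(deltas=[[0, 0, 0, 0, 0.2, 0, 0], [0, 0, 0, 0, 0.15, 0, 0], [0, 0, 0, 0, 0.1, 0, 0], [0, 0, 0, 0, 0, 0, 0], [0, 0, 0, 0, 0, 0, 0]])

```text
t: 15.18
tool_pos: [0.4422, 0.0821, 0.0913]
tool_rot: [2.779, 1.465, -0.012]
contact_force: [1.2, 0.3, -0.1]
opening: -0.0004
```

Request:
jog_arm(deltas=[[0, 0, 0, 0, 0.06, 0, 0], [0, 0, 0, 0, 0.05, 0, 0], [0, 0, 0, 0, 0, 0, 0], [0, 0, 0, 0, 0, 0, 0]])

```text
t: 15.52
tool_pos: [0.4429, 0.0815, 0.0911]
tool_rot: [-2.779, -1.464, 0.013]
contact_force: [-1.6, 0.6, 1.9]
opening: -0.0003
```

Request:
jog_arm(deltas=[[0, 0, 0, 0, -1, 0, 0], [0, 0, 0, 0, -2, 0, 0], [0, 0, 0, 0, -1, -2, 0], [0, 0, 0, 0, 0, -3, 0], [0, 0, 0, 1, 0, -2, 0], [0, 0, 0, 3.5, 0, 0, 0], [0, 0, 0, 4, 0, 0, 0], [0, 0, 0, 4, -0.5, 0, 0], [0, 0, 0, 4, -0.5, 0, 0], [0, 0, 0, 2.8, -1, 0, 0], [0, 0, 0, 0, 0, 0, 0], [0, 0, 0, 0, 0, 0, 0]])

```text
t: 16.52
tool_pos: [0.5028, 0.2759, 0.1595]
tool_rot: [2.777, 1.467, -0.014]
contact_force: [0.3, -0.3, -0.8]
opening: 0.0003
```

Request:
jog_arm(deltas=[[0, 0, 0, 0, 0, 3, 0], [0, 0, 0, 0, 0, 3, 0], [0, 0, 0, 0, 0, 1.5, 0], [0, 0, 0, 0, 0, 0.5, 0], [0, 0, 0, 0, 0, 0, 0], [0, 0, 0, 0, 0, 0, 0]])

```text
t: 17.02
tool_pos: [0.5029, 0.2739, 0.0808]
tool_rot: [2.779, 1.463, -0.011]
contact_force: [-0.3, 0.6, 1.3]
opening: 0.0002
```

Run:
```python
from h import *
for n in("top","side"):
    im,d=vision.get_image(n); np.savez(n+"6.npz",im=im,d=d); cv2.imwrite(f"pics/{n}6.png",im[:,:,::-1])
g=np.load("top6.npz")["im"].astype(float); C=np.array([.5038,.131]); v,u=np.mgrid[225:262,245:290]
for z in(.041,.046):
    d=C-cast("top",np.c_[u.ravel(),v.ravel()],z)[:,:2]; r=np.hypot(*d.T); p=g[225:262,245:290].reshape(-1,3)
    for a in(.08,.084):
        w=np.clip(p[:,0]-p[:,1:].mean(1)-12,0,None)*((r>a)&(r<.097)); c=(d*w[:,None]).sum(0)/w.sum(); print(z,a,np.degrees(np.arctan2(c[1],c[0])).round(2),w.sum())
t=cv2.imread("pics/top6.png")[185:265,180:290]; s=cv2.imread("pics/side6.png")[170:250,195:305]
cv2.imwrite("pics/both6.png",cv2.resize(np.hstack([t,s]),None,fx=3.6,fy=3.6,interpolation=cv2.INTER_CUBIC))
```

```text
0.041 0.08 53.81 62.5
0.041 0.084 53.75 45.5
0.046 0.08 53.63 91.5
0.046 0.084 53.32 45.5
```

View pics/both6.png

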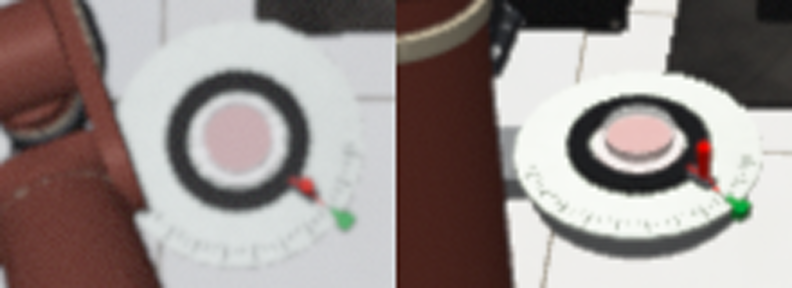

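The pointer now reads 53.3 to 53.8° against the rider's 53.5°, with both tips meeting at (325,203)/(332,208) in the top crop. Next is the lamp, which I'll press slowly.

Request:
jog_arm(deltas=[[0, 0, 0, 0.17, -0.11, 0.4, 0], [0, 0, 0, 0, 0, 0.4, 0], [0, 0, 0, 0, 0, 0.2, 0], [0, 0, 0, 0, 0, 0.1, 0], [0, 0, 0, 0, 0, 0.1, 0], [0, 0, 0, 0, 0, 0, 0]])

```text
t: 17.62
tool_pos: [0.5036, 0.2768, 0.0688]
tool_rot: [2.779, 1.464, -0.008]
contact_force: [0.9, 0.3, 4.2]
opening: -0.0004
```

Request:
jog_arm(deltas=[[0, 0, 0, 0, 0, 0.1, 0], [0, 0, 0, 0, 0, 0.1, 0], [0, 0, 0, 0, 0, 0.1, 0], [0, 0, 0, 0, 0, 0, 0]])

```text
t: 17.95
tool_pos: [0.5038, 0.2769, 0.0679]
tool_rot: [2.779, 1.464, -0.01]
contact_force: [-3.3, -0.4, 15.5]
opening: 0.0003
```

Request:
jog_arm(deltas=[[0, 0, 0, 0, 0, -0.22, 0], [0, 0, 0, 0, 0, 0, 0], [0, 0, 0, 0, 0, 0, 0]])

```text
t: 18.2
tool_pos: [0.5036, 0.2768, 0.0681]
tool_rot: [2.779, 1.464, -0.008]
contact_force: [2.9, 1.5, 5.7]
opening: 0.0
```

Request:
jog_arm(deltas=[[0, 0, 0, 0, 0, -0.2, 0], [0, 0, 0, 0, 0, 0, 0]])

```text
t: 18.37
tool_pos: [0.5032, 0.2765, 0.0697]
tool_rot: [2.779, 1.464, -0.01]
contact_force: [3.2, 1.6, 4.5]
opening: 0.0
```

Request:
jog_arm(deltas=[[0, 0, 0, 0, 0, -0.2, 0], [0, 0, 0, 0, 0, 0, 0]])

```text
t: 18.53
tool_pos: [0.5025, 0.2762, 0.071]
tool_rot: [2.779, 1.464, -0.014]
contact_force: [2.1, 1.2, 2.6]
opening: -0.0003
```

Request:
jog_arm(deltas=[[0, 0, 0, 0, 0, -0.2, 0], [0, 0, 0, 0, 0, 0, 0]])

```text
t: 18.7
tool_pos: [0.502, 0.276, 0.0727]
tool_rot: [2.779, 1.464, -0.016]
contact_force: [1.2, 0.8, 2.8]
opening: -0.0
```

Request:
jog_arm(deltas=[[0, 0, 0, 0, 0, -0.2, 0], [0, 0, 0, 0, 0, 0, 0]])

```text
t: 18.87
tool_pos: [0.5017, 0.276, 0.0744]
tool_rot: [2.779, 1.464, -0.017]
contact_force: [-0.1, -0.7, 1.2]
opening: 0.0001
```

The release curve runs from 5.7 N at z=68.1 mm to about 0 N at 74 mm. That matches a full 6 mm travel on a 5 N spring, with a hard stop felt at 15 N. Now I'll clear away and check.

Request:
jog_arm(deltas=[[0, 0, 0, 0, 0, -1, 0], [0, 0, 0, 0, 0, -3, 0], [0, 0, 0, 0, 0, -4, 0], [0, 0, 0, -2, -1.2, -2, 0], [0, 0, 0, -3, -1.8, 0, 0], [0, 0, 0, -3, -1.8, 0, 0], [0, 0, 0, -3, -1.8, 0, 0], [0, 0, 0, -3, -1.8, 0, 0], [0, 0, 0, -3, -1.8, 0, 0], [0, 0, 0, -3, -1.8, 0, 0], [0, 0, 0, -3, -1.8, 0, 0], [0, 0, 0, 0, 0, 0, 0]])

```text
t: 19.87
tool_pos: [0.2556, 0.1637, 0.177]
tool_rot: [2.778, 1.464, -0.005]
contact_force: [0.9, 0.0, 0.2]
opening: 0.0001
```

Run:
```python
from h import *
for n in("top","side"):
    im,d=vision.get_image(n); np.savez(n+"7.npz",im=im,d=d); cv2.imwrite(f"pics/{n}7.png",im[:,:,::-1])
    if n=="top": print(angles(im)); print([(nm,[c.round(2) for s,c in blobs(im,lo,hi,b)]) for nm,lo,hi,b in(("lamp",(100,130,60),(125,255,255),(185,185,290,265)),("dish",(165,30,120),(180,140,255),(230,205,262,240)))])
t=cv2.imread("pics/top7.png")[185:265,180:290]; s=cv2.imread("pics/side7.png")[170:250,195:305]
f=cv2.imread("pics/top7.png")[140:290,110:430]
cv2.imwrite("pics/fin.png",np.vstack([cv2.resize(t,(660,480),interpolation=cv2.INTER_CUBIC)[:300*1+80],cv2.resize(f,(660,220))[:220]]))
```

```text
{'C': array([0.5043, 0.1307, 0.052 ]), 'pointer': (np.float64(54.19), np.float64(0.0817), np.float64(64.0)), 'ptr+lever': (np.float64(56.41), np.float64(0.0693), np.float64(1410.0)), 'rider': (np.float64(53.36), np.float64(0.1115), np.float64(819.0))}
[('lamp', [array([198.43, 224.34])]), ('dish', [array([245.6 , 222.72])])]
```

View pics/fin.png

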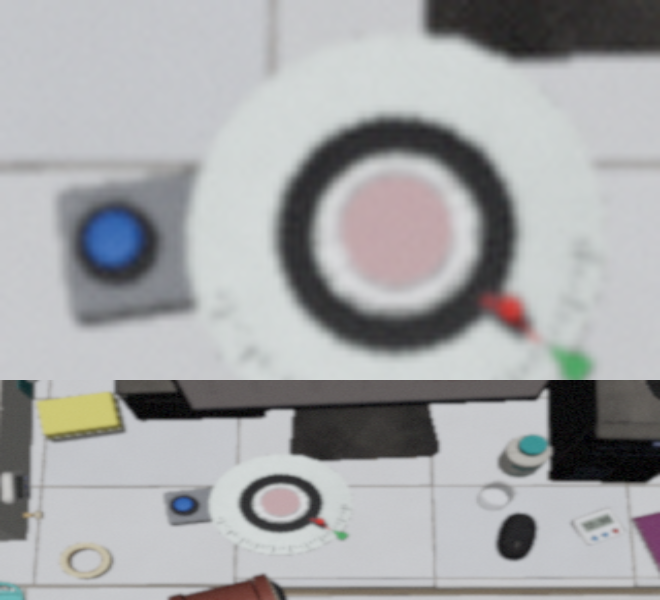

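The final picture shows the pointer tip meeting the rider's tip at about (545,345). The lamp is up at (115,238), and the stage, dish and bystanders are where they were. The arm is clear, so I'm handing in.

```bash
python3 -c "
from station import ctrl
print(ctrl.finish_job())"
```

```text
the job is handed in; nothing more can be done
None
```

The red pointer now stands at the green rider, and the lamp button was pressed fully down and came up again. I handed the job in at about 20 s of the 54 s allowed, with the arm clear of everything.

- **Lever:** I pushed it round its arc with the closed fingertips, never gripping it, at about 2–3 N. Two small nudges of about 1 mm finished the alignment. The last top-view measurements put the pointer at 53.3–54.2° and the rider at 53.4–53.5°, so they agree within about 0.8°, and the tips meet in the picture.
- **Lamp:** I pressed until a hard stop at about 15 N. As I backed off, the force fell from about 5.7 N to near zero over 6 mm, which matches the full spring travel.
- **Nothing else moved:** In the last top view the lamp and dish centres are within 0.2 pixel (under 1 mm) of the start, and the fitted stage centre and rider angle agree with it. The beaker, wash bottle, timer and tape looked undisturbed by eye; I did not measure them.

**Checks that disagreed:** The side view's absolute angles did not match the top view. It put the pointer near 58° and the rider near 55°, a result that depends strongly on the height assumed. The lever's position suggested it was about 1.3° short before the last nudge, while the pointer suggested about 0.3°. I judged the final position mainly from the top view.

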